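Wedge a swinging guard gate against its stop

ROBOT

A 6-joint arm with a two-finger parallel gripper is mounted at the origin on the work surface. World frame = base frame: x ahead of the robot, y to its left, z up, the work surface at z = 0. Lengths are in m, angles in rad, forces in N, time in s.
With the tool pointing down it reaches from about 0.375 to 0.975 m from the base axis. Payload 3.8 kg.
Tool frame: the origin (TCP) lies where the fingers leave the gripper's body, on its centre line; the fingertips stand 73 mm ahead of it and the grasp point (between the pads) lies 54 mm ahead of it (nose_length is the distance from the TCP to the fingertips, in m); z points along the fingers, y is the line along which they close (so a half turn about z gives the same grasp; the last joint's range is limited). The gripper opens to 85 mm and grips with 20 to 120 N. Pads are 22 mm wide; open, the fingers measure 114 mm over their backs; the gripper's body (76 mm by 85 mm) begins 54 mm behind the grasp point. The pads swing forward as they close: fully open they stand 13 mm farther back than shut.
Start: joints at [-1.14, 0.264, 1.604, -0, 1.274, -0.037], TCP at [0.304, -0.602, 0.304] pointing down, gripper open.
Joint ranges: [-2.63, 2.63], [-0.94, 2.18], [0.31, 2.57], [-1.31, 4.45], [0, 2.66], [-2.55, 2.55]. Speed limits (rad/s): [2.57, 2.57, 3.14, 3.14, 3.14, 3.14].

INTERFACE

Orientations are given as a rotation vector (axis times angle).
In Python, from workcell import read_state, read_camera, calibration, finish_job, look_for, cut_out, tip_of, nose_length gives the robot as it stands.
- The arm moves only by the tool step_arm, never from a script. Its argument "targets" is a list of rows, each a list of 3 entries, a list of its own where there are three numbers: the turn, a rotation vector about the tool's x, y, z in rad, then the shift along the tool's x, y, z in mm, then the finger opening in mm, from 0 to 85.4. In form: [[[ax, ay, az], [x, y, z], grip], ...]. A call has 1 to 5 rows; each row shifts and turns the commanded pose from where the row before left it, along the tool's axes as they then stand; what a row does not reach is not made up. A row lasts 1/12 s, in which the tool goes at most 41.7 mm and 7.16 degrees, less where a joint would pass 70% of its speed; a pose out of reach is approached as far as the arm can. A call with a gripper value outside its range is refused whole. The fingers move at their own pace and stop on an object; "grip_force" is the grip in N (left out, the last holds). Time passes only in rows, so rows that do not move let the fingers close. It gives the time, the measured TCP pose, the force, the opening and the grip force at its end, in the units of the state.
- read_state(): the state, without advancing time (a new reading comes with each control period).
- read_camera(name): name is "scene" or "top"; returns the picture (480x640x3 uint8, red, green, blue); there is no depth.
- calibration(name): a dict with "camera_matrix" (3x3 intrinsics, pixels), "dist_coeffs" ([k1, k2, p1, p2, k3] as OpenCV has them; the pictures are not rectified), "R" (3x3) and "t" (3): a world point X has camera coordinates R X + t. Camera axes: x right, y down, z forward; pixel columns grow to the right and rows downward; lengths in m; the calibration is good to about 2 mm. A picture is of the moment at which its call begins. calibration takes no time and is no camera call.
- finish_job(): hands the job in; it is judged then, once.
Trained networks look in the newest picture that a camera, given by its name, has taken for a name from the list of things; names that differ only in an ending like _2 or _b are one class to them, and where a whole thing is asked for, a point or a joint stands for the part that bears it (a point fixed in the world has none). Each returns a list of dicts, best first, with "score" (0 to 1); they miss things now and then, are a little off and sometimes report something else, mostly with a low value. They report only what shows in the picture. A call takes as long as a camera call. They do not tell look-alikes from the thing itself.
- look_for(camera, query): "extent" ([left, top, right, bottom] in pixels, round what is visible of it).
- cut_out(camera, query): "region" (480x640 bool, what is visible of it) and "extent" ([left, top, right, bottom] in pixels, round what is visible of it).
- tip_of(camera, query): "at" ([row, column] in pixels: a listed point, or the origin of a listed thing).
The state is a dict: "time": time; "q": joint angles; "joint_vel": joint speeds; "joint_torque": joint torques, N m; "tool_pos": TCP position; "tcp_rot": TCP orientation; "wrist_force": force on the tool from outside, world axes, zero at the start; "torque": the same for the moment, N m; "width": opening from 0.0 (shut) to 1.0 (fully open); "grip_force": force on a finger pad.
Only numpy, scipy, OpenCV 4.12 (cv2) and the standard library are available. Lean on these libraries where they do the work, as an engineer would, in place of code of your own. Each camera call takes 0.05 s, during which the arm holds its last target. There are 200 camera calls.

TASK

Swing the filling machine's guard gate all the way back against its stop, then slide the metal wedge, thin end first and flat on the bench, under the gate's bottom rail from the robot's side. Tap it in by feel until it jams the gate firmly, without forcing it (the gate's pivot bends at about 20 N), and leave it jammed there; do not disturb the other things on the bench.

Things in the scene. Friction and masses are not known exactly. Their poses are not given: they have to be found in the camera images.
- station: Fixed aluminium stand of the gate. Origin: on the gate's vertical hinge axis, at bench-top height; x points away from the robot's side, square to the gate when that is against the stop; z up. Hinge post at the origin, 220 mm tall; stop post, 22 mm square and 100 mm tall, at x = 26, y = -212 mm. The machine's base and turntable begin at x = 120 mm.
- gate (a joint): Gate angle (rad): 0 = against the stop; grows as the gate swings towards the robot (at angle a it points from the hinge along (-sin a, -cos a) in the station's x, y). A framed metal sheet, 0.9 kg, 220 mm from hinge axis to free edge, top about 150 mm above the bench, frame of 12 mm round bar (6 mm each side of its plane). It stays where it is left (hinge friction 0.1 N m).
- sill (a point): Fixed point on the bench at station x = 0, y = -120 mm, below the middle of the bottom rail when the gate is home. The round rail's underside hangs 8 to 15 mm above the bench, differing each time, not measured. The gate's free end can be raised a few mm on its sprung pivot: above this point against 2 N at first and 8 N more per mm. A firm jam squeezes the wedge with 5 N or more; the pivot bends at 20 N.
- wedge: The loose bare aluminium wedge, 160 mm long, 30 mm wide, 0.35 kg. At its thick end it has an upright grip block 40 mm long, 30 mm wide and 55 mm tall; the origin is the centre of the block's underside. Its x axis points to the thin end: the ramp runs from 25 mm high at x = 20 mm down to 5 mm high at x = 140 mm (1 in 6). It holds by friction once jammed; friction on rail and bench is about 0.6, so pushing it in takes nearly twice the squeeze: some 20 N.
- wedge_tip (a point): The middle of the wedge's thin edge, on its underside, 140 mm from the wedge's origin.
- glass: Small heavy drinking glass, 42 mm across, 70 mm tall; bystander. Origin under its centre.
- tape: Grey tape measure, 58 x 34 x 52 mm, standing on edge; bystander. Origin under its centre.
- gauge_block: Bare steel block, 50 x 30 x 20 mm; bystander. Origin under its centre.
Mind the look-alikes: they are no part of the job. Of the things that look like the wedge, the middle-sized one is meant.

How it is judged:
On the way, in this order (a step that is already met when the one before it is completed fails the run):
1. the gate is swung back against its stop (value of joint gate below 0.03 rad), for 0.2 s.
2. the wedge's thin end is under the gate's bottom rail (x of wedge_tip in the frame of station above 0.012 m and y of wedge_tip in the frame of station between -0.205 and -0.03 m and height (world z) of wedge_tip below 0.01 m), for 0.1 s.
At the end, for the whole second after the job is handed in: The gate stands against its stop (within 0.03 rad), at rest; the wedge lies flat (within 0.1 rad) and at rest with its thin end at least 12 mm through under the bottom rail, its grip block on the robot's side, and is squeezed by the gate with more than 5 N (value of joint gate below 0.03 rad and x of wedge_tip in the frame of station above 0.012 m and x of wedge in the frame of station below -0.03 m and y of wedge_tip in the frame of station between -0.205 and -0.03 m and contact force between wedge and station above 5 N and angle between wedge's own z axis and vertical below 0.1 rad and linear speed of wedge below 0.01 m/s and velocity of joint gate between -0.02 and 0.02 rad/s); the robot touches nothing.
It fails at once if the wedge and the gate press on each other with more than 20 N (contact force between wedge and station above 20 N).
It fails at once if the glass is moved more than 20 mm or tipped (distance of glass from where it was at the start of the episode above 0.02 m or angle between glass's own z axis and vertical above 0.4 rad).
It fails at once if the tape measure is moved more than 20 mm (distance of tape from where it was at the start of the episode above 0.02 m).
It fails at once if the steel block is moved more than 20 mm (distance of gauge_block from where it was at the start of the episode above 0.02 m).
It also fails if it takes over 72 s, if anything falls off the work surface, if the arm or the gripper's body presses on something with over 40 N, if the wrist force passes 120 N, or if a joint passes its speed limit or range.

## Working session

There is one attempt and no reset: what is moved stays moved. The work goes in short steps, Python scripts to look and compute and a tool call to move; the robot and the scene stay as the last step left them, time stands still between calls to the robot, and variables do not carry over. Pictures are saved under pics/ and viewed, at most 10 in all, crops included, and the job is handed in when it is done.

Besides the shell and the picture viewer there is one more tool, called after "Request:" by a JSON object that holds its "method" and its "body". step_arm: Moves the arm, as the interface text tells. Its arguments: {"type":"object","properties":{"targets":{"type":"array","items":{"type":"array"}},"grip_force":{"type":"number"}},"required":["targets"]}

```bash
mkdir -p pics; ls
python3 - <<'E'
from workcell import *
import cv2,numpy as np
for n in("scene","top"):
    im=read_camera(n); cv2.imwrite(f"pics/{n}0.png",im[:,:,::-1])
    c=calibration(n); print(n,np.round(c["camera_matrix"],1).tolist(),np.round(c["dist_coeffs"],3),np.round(c["R"],3).tolist(),np.round(c["t"],3))
    for q in("wedge","wedge_tip","gate","station","glass","tape","gauge_block"):
        print(q,[(np.round(d["at"]).tolist(),round(d["score"],2)) for d in tip_of(n,q)],[(np.round(d["extent"]).tolist(),round(d["score"],2)) for d in look_for(n,q)])
print(read_state())
E
```

```text
pics
scene [[463.9, 0.0, 325.0], [0.0, 463.9, 239.8], [0.0, 0.0, 1.0]] [-0.118  0.     0.     0.     0.   ] [[0.32, 0.947, 0.013], [0.771, -0.253, -0.585], [-0.551, 0.197, -0.811]] [-0.036 -0.362  1.319]
wedge [([197.0, 256.0], 0.86), ([275.0, 207.0], 0.74), ([335.0, 185.0], 0.59)] [([192.0, 251.0, 252.0, 324.0], 0.93), ([154.0, 303.0, 188.0, 338.0], 0.91), ([176.0, 167.0, 272.0, 226.0], 0.73)]
wedge_tip [([217.0, 182.0], 0.87), ([318.0, 244.0], 0.82), ([306.0, 154.0], 0.81)] [([152.0, 301.0, 188.0, 342.0], 0.93), ([192.0, 252.0, 252.0, 323.0], 0.76), ([181.0, 166.0, 270.0, 226.0], 0.75)]Traceback (most recent call last):
  File "<stdin>", line 7, in <module>
ValueError: it knows: gauge_block, glass, sill, station, tape, wedge, wedge_tip
```

View pics/scene0.png

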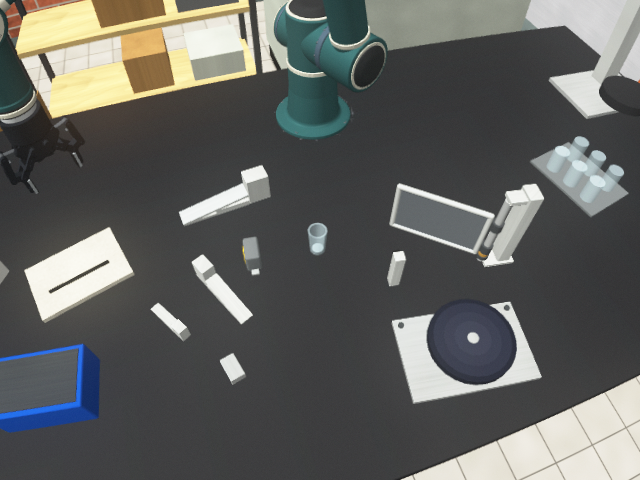

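The scene shows three wedges. The middle one has its block at about (203,265) and its tip at (244,318). The gate is at (440,220), hinged at (485,250), with the stop post at (397,268).

```bash
cat > h.py <<'E'
from workcell import *
import cv2,numpy as np
def ray(n,uv):
    c=calibration(n); R=np.array(c["R"]);t=np.array(c["t"])
    p=cv2.undistortPoints(np.array([[uv]],float),np.array(c["camera_matrix"]),np.array(c["dist_coeffs"]))[0,0]
    return -R.T@t, R.T@np.array([p[0],p[1],1])
def onz(n,uv,z=0):
    o,d=ray(n,uv); return o+d*(z-o[2])/d[2]
def tri(a,b):
    (o,d),(p,e)=ray("scene",a),ray("top",b)
    s=np.linalg.lstsq(np.c_[d,-e],p-o,rcond=None)[0]
    x,y=o+d*s[0],p+e*s[1]; return (x+y)/2,np.linalg.norm(x-y)
def px(n,X):
    c=calibration(n); return cv2.projectPoints(np.array(X,float).reshape(-1,3),cv2.Rodrigues(np.array(c["R"]))[0],np.array(c["t"],float),np.array(c["camera_matrix"]),np.array(c["dist_coeffs"]))[0][:,0]
E
python3 - <<'E'
from h import *
im=read_camera("top"); cv2.imwrite("pics/top0.png",im[:,:,::-1])
read_camera("scene")
c=calibration("top");print(np.round(c["R"],3).tolist(),np.round(c["t"],3))
for n in("scene","top"):
    for q in("wedge","wedge_tip","station","sill","glass","tape","gauge_block"):
        print(n,q,[(np.round(d["at"]).tolist(),round(d["score"],2),np.round(onz(n,d["at"][::-1])[:2],3).tolist()) for d in tip_of(n,q)])
print(read_state())
E
```

```text
[[-0.018, -1.0, 0.02], [-0.991, 0.015, -0.13], [0.13, -0.022, -0.991]] [-0.111  0.479  0.84 ]
scene wedge [([332.0, 183.0], 0.94, [0.561, -0.454]), ([194.0, 254.0], 0.69, [0.249, -0.232]), ([274.0, 207.0], 0.57, [0.441, -0.383])]
scene wedge_tip [([317.0, 244.0], 0.96, [0.566, -0.328]), ([304.0, 155.0], 0.91, [0.479, -0.502]), ([219.0, 181.0], 0.77, [0.269, -0.414]), ([257.0, 482.0], 0.22, [0.59, 0.214])]
scene station [([262.0, 482.0], 0.79, [0.601, 0.207]), ([259.0, 254.0], 0.43, [0.433, -0.276])]
scene sill []
scene glass [([247.0, 318.0], 0.62, [0.446, -0.131])]
scene tape [([263.0, 254.0], 0.58, [0.444, -0.278])]
scene gauge_block [([372.0, 236.0], 0.76, [0.676, -0.371])]
top wedge [([250.0, 451.0], 0.82, [0.451, -0.387]), ([192.0, 482.0], 0.74, [0.571, -0.46]), ([353.0, 372.0], 0.6, [0.249, -0.219])]
top wedge_tip [([234.0, 508.0], 0.96, [0.483, -0.51]), ([338.0, 471.0], 0.91, [0.273, -0.421])]
top station [([188.0, 162.0], 0.59, [0.59, 0.205])]
top sill []
top glass [([253.0, 328.0], 0.73, [0.449, -0.136])]
top tape [([256.0, 396.0], 0.56, [0.441, -0.273]), ([191.0, 418.0], 0.22, [0.575, -0.325])]
top gauge_block [([144.0, 443.0], 0.68, [0.676, -0.384])]
{'time': 1.05, 'q': array([-1.13988707e+00,  2.63902788e-01,  1.60398859e+00,  5.97669642e-06,
        1.27370369e+00, -3.68911553e-02]), 'joint_vel': array([-0.00072022, -0.00179858,  0.00030655,  0.00040062,  0.00107794,
       -0.00025106]), 'joint_torque': array([ 1.95390458e-03, -5.15078938e+01, -3.67732644e+01,  3.26738837e-04,
        8.17708406e-04,  1.31837137e-05]), 'tool_pos': array([ 0.30437868, -0.6024766 ,  0.30388401]), 'tcp_rot': array([-3.05604380e+00, -7.28133753e-01, -8.06047164e-06]), 'wrist_force': array([0.13908522, 0.04276462, 0.01897248]), 'torque': array([0.021495  , 0.00582483, 0.01043262]), 'grip_force': 0.0, 'width': 1.0012033145807138}
```

View pics/top0.png

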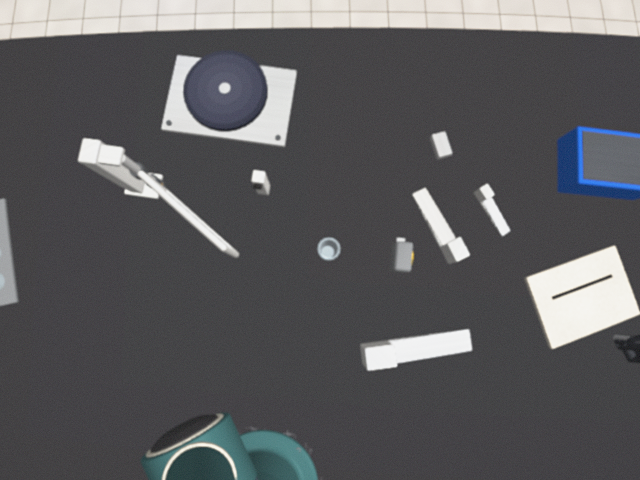

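The top view shows the station's hinge post base near (145,185), the gate running to (237,255), and the stop post at (262,182). The wanted wedge has its block at (456,250) and its tip at (420,192).

Run:
```python
import cv2
a=cv2.imread("pics/top0.png")[120:270,75:275]; a=cv2.resize(a,None,fx=4,fy=4,interpolation=cv2.INTER_CUBIC)
b=cv2.imread("pics/scene0.png")[175:295,380:550]; cv2.imwrite("pics/ct.png",a); cv2.imwrite("pics/cs.png",cv2.resize(b,None,fx=4.5,fy=4.5,interpolation=cv2.INTER_CUBIC))
```

```text
(no output)
```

View pics/ct.png

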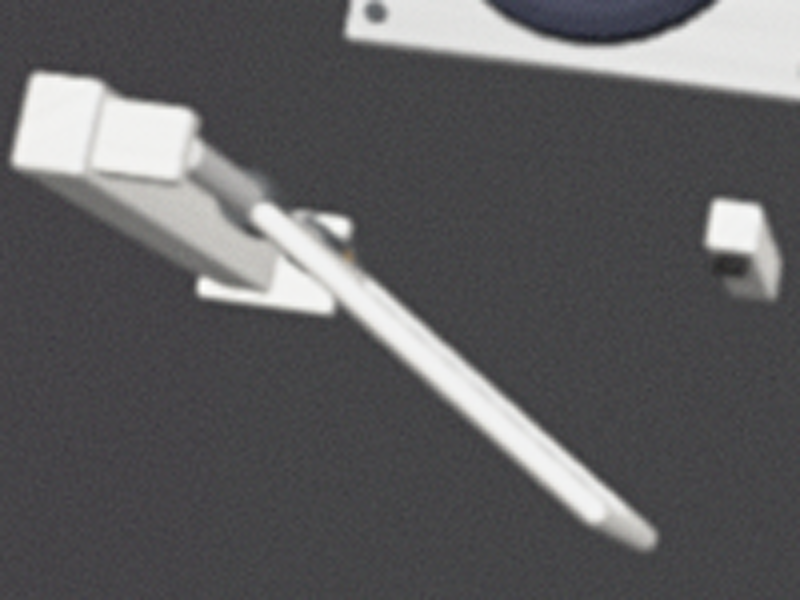

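View pics/cs.png

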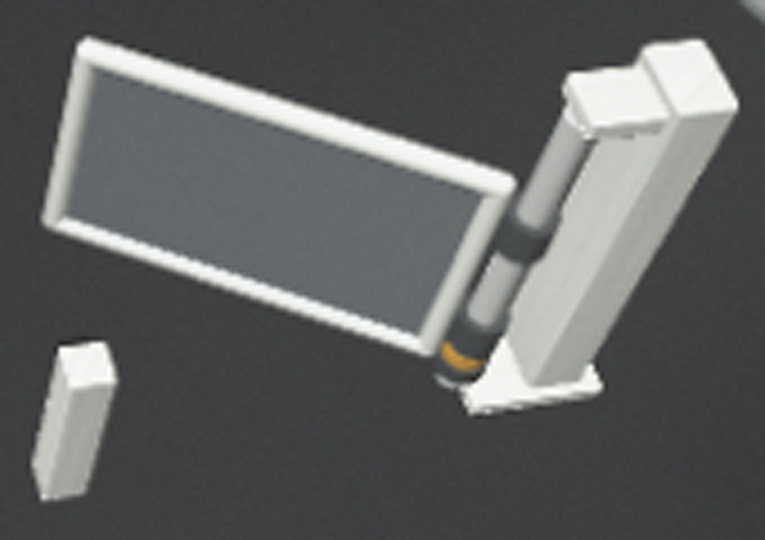

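Run:
```python
from h import *
T=lambda x,y:(75+(x+.5)/4-.5,120+(y+.5)/4-.5)
S=lambda x,y:(380+(x+.5)/4.5-.5,175+(y+.5)/4.5-.5)
for k,a,b in[("stoptop",S(88,364),T(736,226)),("stopbase",S(62,482),T(755,282)),("freetop",S(88,43),T(600,516)),("freebot",S(50,224),T(650,540)),("orange",S(462,352),T(343,250)),("pintop",S(580,118),T(208,155)),("hingetopcorner",S(510,183),T(258,208))]:
    p,e=tri(a,b); print(k,np.round(p,4),round(e,4))
print(onz("top",(162,130),.015),onz("top",(285,146),.015))
s=calibration("scene")
W=cv2.imread("pics/top0.png")[170:275,400:475];V=cv2.imread("pics/scene0.png")[245:330,185:260]
W=cv2.resize(W,None,fx=5,fy=5,interpolation=2);V=cv2.resize(V,None,fx=5,fy=5,interpolation=2)
H=np.zeros((525,750,3),np.uint8);H[:,:375]=W;H[:425,375:]=V;cv2.imwrite("pics/w.png",H)
```

```text
stoptop [ 0.5836 -0.0068  0.1001] 0.0013
stopbase [ 0.5827 -0.0042 -0.0044] 0.0022
freetop [0.4462 0.0461 0.1474] 0.0037
freebot [0.4481 0.0458 0.013 ] 0.0013
orange [0.5949 0.1998 0.0293] 0.0036
pintop [0.5918 0.2012 0.1999] 0.0085
hingetopcorner [0.582  0.1952 0.1483] 0.0003
[0.70927051 0.20390808 0.015     ] [ 0.66975144 -0.0514284   0.015     ]
```

View pics/w.png

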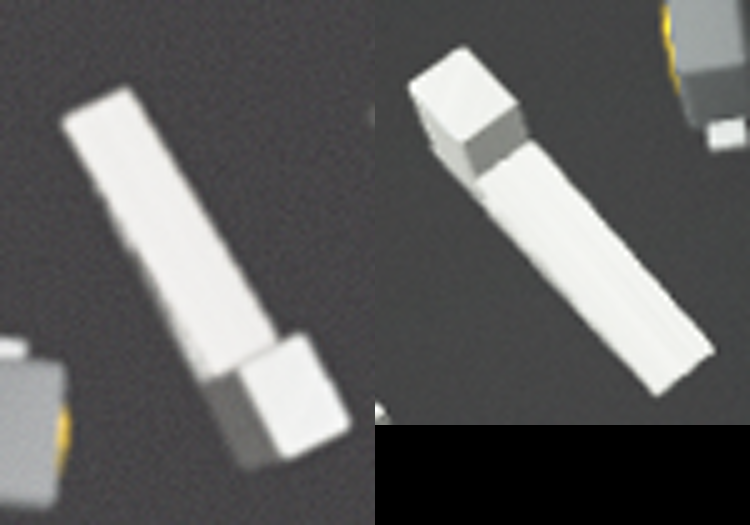

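Both wedge views agree: tip at top (419,191) and scene (247,320), block top at top (459,249) and scene (203,264).

```bash
cat >> h.py <<'E'
from scipy.spatial.transform import Rotation as Ro
H=np.array([.592,.205]);YAW=np.radians(-9.2)
def st(x,y):
    c,s=np.cos(YAW),np.sin(YAW); return H+np.array([c*x-s*y,s*x+c*y])
def inst(p):
    d=np.array(p)[:2]-H;c,s=np.cos(YAW),np.sin(YAW); return np.array([c*d[0]+s*d[1],-s*d[0]+c*d[1]])
def go(x,y,z,yaw=None,pos=None,rot=None):
    "remaining shift in present tool axes (mm), and the turn"
    S=read_state(); R=Ro.from_rotvec(S["tcp_rot"]); m=R.as_matrix()
    now=np.degrees(np.arctan2(m[1,0],m[0,0]))
    d=R.inv().apply(np.array([x,y,z])-S["tool_pos"])*1000
    dyaw=0 if yaw is None else (yaw-now+180)%360-180
    print("t",round(S["time"],2),"pos",np.round(S["tool_pos"],4),"yaw",round(now,2),"F",np.round(S["wrist_force"],1),"q6",round(S["q"][5],2),"| shift",np.round(d,1),"turn z",round(-np.radians(dyaw),4))
E
python3 - <<'E'
from h import *
for k,a,b in[("blocktop",(202.8,264.1),(458.9,249.3)),("tip",(247,319.7),(419.1,190.9))]:
    p,e=tri(a,b);print(k,np.round(p,4),round(e,4))
# ramp/block corners in top, scene: at block top z .055
tb=[(c[0]/5+400,c[1]/5+170) for c in[(303,334),(350,424),(287,460),(238,373)]]
print([np.round(onz("top",c,.055)[:2],4).tolist() for c in tb])
go(.444,.110,.304)
E
```

```text
blocktop [ 0.448  -0.3845  0.052 ] 0.004
tip [ 0.5753 -0.3256  0.0026] 0.0024
[[0.4713, -0.3903], [0.4362, -0.4068], [0.4228, -0.3812], [0.4566, -0.3639]]
t 1.05 pos [ 0.3044 -0.6025  0.3039] yaw 26.8 F [0.1 0.  0. ] q6 -0.04 | shift [ 4.459e+02 -5.730e+02 -1.000e-01] turn z -0.0
```

Request:
{"method": "step_arm", "body": {"targets": [[[0,0,0],[24,-31,0],0],[[0,0,0],[24,-31,0],0],[[0,0,0],[24,-31,0],0],[[0,0,0],[24,-31,0],0],[[0,0,0],[24,-31,0],0]]}}

```text
time: 1.47
tool_pos: [0.3415, -0.4083, 0.3038]
tcp_rot: [-3.056, -0.727, -0.0]
wrist_force: [0.9, 0.4, -0.4]
width: 0.302
grip_force: 0.0
```

Request:
{"method": "step_arm", "body": {"targets": [[[0,0,0],[24,-31,0],0],[[0,0,0],[24,-31,0],0],[[0,0,0],[24,-31,0],0],[[0,0,0],[24,-31,0],0],[[0,0,0],[24,-31,0],0]]}}

```text
time: 1.88
tool_pos: [0.3787, -0.2158, 0.3042]
tcp_rot: [3.056, 0.727, 0.001]
wrist_force: [1.7, -0.3, -0.0]
width: 0.004
grip_force: 0.0
```

Request:
{"method": "step_arm", "body": {"targets": [[[0,0,0],[24,-31,0],0],[[0,0,0],[24,-31,0],0],[[0,0,0],[24,-31,0],0],[[0,0,0],[24,-31,0],0],[[0,0,0],[24,-31,0],0]]}}

```text
time: 2.3
tool_pos: [0.4159, -0.0232, 0.3044]
tcp_rot: [3.056, 0.728, 0.002]
wrist_force: [0.8, -0.4, -1.2]
width: -0.002
grip_force: 0.0
```

```bash
python3 -c "
from h import *
go(.444,.110,.304)"
```

```text
t 2.3 pos [ 0.4159 -0.0232  0.3044] yaw 26.79 F [ 0.8 -0.4 -1.2] q6 0.99 | shift [  85.1 -106.3    0.4] turn z -0.0
```

Request:
{"method": "step_arm", "body": {"targets": [[[0,0,0],[22,-27,0],0],[[0,0,0],[22,-27,0],0],[[0,0,0],[21,-26,0],0],[[0,0,0],[20,-26,0],0],[[0,0,0],[0,0,35],0]]}}

```text
time: 2.72
tool_pos: [0.4493, 0.1135, 0.2761]
tcp_rot: [-3.052, -0.734, -0.026]
wrist_force: [1.9, 0.1, 0.4]
width: -0.001
grip_force: 0.0
```

Request:
{"method": "step_arm", "body": {"targets": [[[0,0,0],[0,0,35],0],[[0,0,0],[0,0,35],0],[[0,0,0],[0,0,34],0],[[0,0,0],[0,0,0],0],[[0,0,0],[6,11,0],0]]}}

```text
time: 3.13
tool_pos: [0.4511, 0.101, 0.1628]
tcp_rot: [-3.054, -0.729, 0.012]
wrist_force: [-3.1, 0.9, 0.6]
width: 0.002
grip_force: 0.0
```

Request:
{"method": "step_arm", "body": {"targets": [[[0,0,0],[6,11,0],0],[[0,0,0],[6,11,0],0],[[0,0,0],[6,11,0],0],[[0,0,0],[6,11,0],0],[[0,0,0],[6,11,0],0]]}}

```text
time: 3.55
tool_pos: [0.5083, 0.0641, 0.1664]
tcp_rot: [3.056, 0.727, 0.004]
wrist_force: [-1.3, 0.5, 0.7]
width: 0.0
grip_force: 0.0
```

```bash
python3 -c "
from h import *
go(.543,.041,.165)"
```

```text
t 3.55 pos [0.5083 0.0641 0.1664] yaw 26.76 F [-1.3  0.5  0.7] q6 1.18 | shift [20.6 36.3  1.4] turn z -0.0
```

Request:
{"method": "step_arm", "body": {"targets": [[[0,0,0],[3,6,0],0],[[0,0,0],[3,6,0],0],[[0,0,0],[3,6,0],0],[[0,0,0],[2,4,0],0],[[0,0,0],[2,3,0],0]]}}

```text
time: 3.97
tool_pos: [0.529, 0.0484, 0.1646]
tcp_rot: [-3.056, -0.728, 0.001]
wrist_force: [-2.1, 1.1, 0.9]
width: -0.003
grip_force: 0.0
```

Request:
{"method": "step_arm", "body": {"targets": [[[0,0,0],[2,3,0],0],[[0,0,0],[2,3,0],0],[[0,0,0],[1,2,0],0],[[0,0,0],[1,2,0],0],[[0,0,0],[0,0,0],0]]}}

```text
time: 4.38
tool_pos: [0.5317, 0.0464, 0.1636]
tcp_rot: [-3.046, -0.724, 0.024]
wrist_force: [-24.1, 16.8, 15.7]
width: -0.001
grip_force: 0.0
```

Request:
{"method": "step_arm", "body": {"targets": [[[0,0,0],[-3,-5,0],0],[[0,0,0],[-6,-11,0],0],[[0,0,0],[-6,-11,0],0],[[0,0,0],[0,0,-35],0],[[0,0,0],[0,0,-35],50]]}}

```text
time: 4.8
tool_pos: [0.5099, 0.0603, 0.2325]
tcp_rot: [-3.055, -0.729, 0.011]
wrist_force: [1.1, -0.7, 0.5]
width: 0.133
grip_force: 0.0
```

Run:
```python
from h import *
import cv2
im=read_camera("top");cv2.imwrite("pics/g1.png",cv2.resize(im[120:270,75:275,::-1],None,fx=3,fy=3,interpolation=2))
go(.4467,-.3856,.235,25)
```

```text
t 4.85 pos [0.5154 0.0606 0.2424] yaw 26.85 F [ 3.2 -0.2  4.7] q6 1.17 | shift [-262.9  367.     6.6] turn z 0.0323
```

View pics/g1.png

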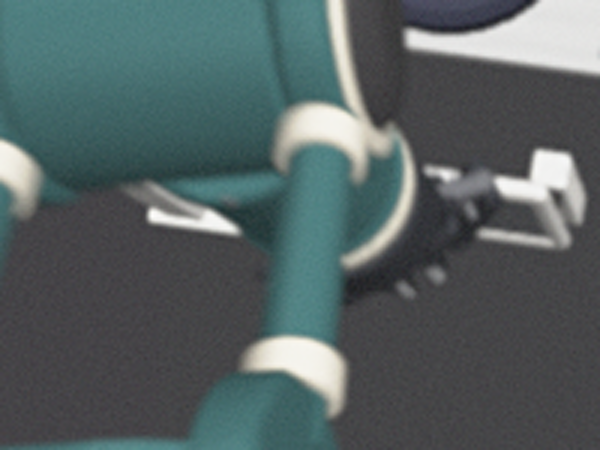

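The gate now stands against its stop post, seen at crop (555,180). Next is the wedge.

Request:
{"method": "step_arm", "body": {"targets": [[[0,0,0],[-22,30,-5],50],[[0,0,0],[-22,30,-5],50],[[0,0,0],[-22,30,0],50],[[0,0,0],[-22,30,0],50],[[0,0,0],[-22,30,0],50]]}}

```text
time: 5.27
tool_pos: [0.4822, -0.1249, 0.2453]
tcp_rot: [3.055, 0.729, 0.003]
wrist_force: [0.2, -0.4, -0.4]
width: 0.588
grip_force: 0.0
```

Request:
{"method": "step_arm", "body": {"targets": [[[0,0,0.03],[-22,31,0],50],[[0,0,0],[-22,31,0],50],[[0,0,0],[-22,31,0],50],[[0,0,0],[-22,31,0],50],[[0,0,0],[-22,31,0],50]]}}

```text
time: 5.68
tool_pos: [0.4492, -0.3124, 0.245]
tcp_rot: [3.066, 0.682, 0.001]
wrist_force: [0.7, 0.2, -0.1]
width: 0.585
grip_force: 0.0
```

```bash
python3 -c "
from h import *
print(read_state()['width']);go(.4467,-.3856,.235,25)"
```

```text
0.5854991262809764
t 5.68 pos [ 0.4492 -0.3124  0.245 ] yaw 25.08 F [ 0.7  0.2 -0.1] q6 0.48 | shift [-33.2  65.2  10. ] turn z 0.0014
```

Request:
{"method": "step_arm", "body": {"targets": [[[0,0,0],[-14,28,5],50],[[0,0,0],[-14,28,5],50],[[0,0,0],[0,0,0],50],[[0,0,0],[0,0,0],50]]}}

```text
time: 6.02
tool_pos: [0.4477, -0.3745, 0.2342]
tcp_rot: [-3.067, -0.678, 0.0]
wrist_force: [0.0, -0.2, -1.5]
width: 0.581
grip_force: 0.0
```

```bash
python3 -c "
from h import *
read_camera('scene')
read_camera('top')
for n in('scene','top'):
  for q in('wedge','wedge_tip'):
    print(n,q,[(np.round(onz(n,d['at'][::-1])[:2],4).tolist(),round(d['score'],2)) for d in tip_of(n,q)])
go(.4467,-.3856,.09,25)"
```

```text
scene wedge [([0.2595, -0.2317], 0.89), ([0.5679, -0.4548], 0.64), ([0.4463, -0.3818], 0.6)]
scene wedge_tip [([0.5678, -0.3267], 0.87), ([0.4798, -0.5063], 0.85), ([0.2683, -0.4191], 0.59)]
top wedge [([0.4482, -0.3866], 0.91), ([0.5725, -0.4562], 0.85), ([0.2457, -0.2203], 0.7), ([0.5669, 0.0947], 0.42), ([0.5774, -0.3224], 0.28)]
top wedge_tip [([0.5718, -0.3259], 0.93), ([0.2733, -0.4173], 0.74)]
t 6.32 pos [ 0.4486 -0.3723  0.2352] yaw 25.17 F [ 0.8 -0.2 -0.8] q6 0.4 | shift [ -7.4  11.2 145.2] turn z 0.0031
```

Request:
{"method": "step_arm", "body": {"targets": [[[0,0,0],[-7,11,0],50],[[0,0,0],[0,0,35],50],[[0,0,0],[0,0,35],50],[[0,0,0],[0,0,35],50],[[0,0,0],[0,0,20],50]]}}

```text
time: 6.73
tool_pos: [0.4451, -0.3854, 0.1063]
tcp_rot: [-3.063, -0.683, 0.004]
wrist_force: [0.0, 0.7, -0.8]
width: 0.586
grip_force: 0.0
```

Request:
{"method": "step_arm", "body": {"targets": [[[0,0,0],[0,0,15],50],[[0,0,0],[0,0,5],50],[[0,0,0],[0,0,0],50],[[0,0,0],[0,0,0],10],[[0,0,0],[0,0,0],10]], "grip_force": 30}}

```text
time: 7.15
tool_pos: [0.4472, -0.387, 0.0916]
tcp_rot: [3.065, 0.682, 0.001]
wrist_force: [-0.6, 0.0, -3.3]
width: 0.35
grip_force: 30.9
```

Request:
{"method": "step_arm", "body": {"targets": [[[0,0,0],[0,0,0],10],[[0,0,0],[0,0,0],10],[[0,0,0],[0,0,0],10],[[0,0,0],[0,0,0],10]], "grip_force": 40}}

```text
time: 7.48
tool_pos: [0.4472, -0.3871, 0.0914]
tcp_rot: [3.065, 0.682, 0.002]
wrist_force: [-0.9, -0.5, 6.0]
width: 0.345
grip_force: 42.6
```

```bash
python3 -c "
from h import *
go(*st(-.2,-.12),.15,-9.2)"
```

```text
t 7.48 pos [ 0.4472 -0.3871  0.0914] yaw 25.09 F [-0.9 -0.5  6. ] q6 0.38 | shift [ 149.4 -488.2  -59.6] turn z 0.5985
```

Request:
{"method": "step_arm", "body": {"targets": [[[0,0,0],[0,0,-25],10],[[0,0,0],[0,0,-35],10],[[0,0,0],[0,0,-35],10],[[0,0,0],[0,0,-15],10],[[0,0,0],[6,-19,0],10]], "grip_force": 60}}

```text
time: 7.9
tool_pos: [0.447, -0.3713, 0.2059]
tcp_rot: [3.056, 0.677, 0.011]
wrist_force: [1.1, -0.7, -2.5]
width: 0.345
grip_force: 60.7
```

Request:
{"method": "step_arm", "body": {"targets": [[[0,0,0],[11,-37,0],10],[[0,0,0],[11,-37,0],10],[[0,0,0],[11,-37,0],10],[[0,0,0],[11,-37,0],10],[[0,0,0],[11,-37,0],10]]}}

```text
time: 8.32
tool_pos: [0.414, -0.174, 0.1991]
tcp_rot: [-3.066, -0.681, 0.001]
wrist_force: [0.2, -0.3, -3.7]
width: 0.34
grip_force: 60.8
```

Request:
{"method": "step_arm", "body": {"targets": [[[0,0,0],[11,-37,0],10],[[0,0,0],[11,-37,0],10],[[0,0,0],[11,-37,0],10],[[0,0,0],[11,-37,0],10],[[0,0,0],[11,-37,0],10]]}}

```text
time: 8.73
tool_pos: [0.3853, 0.0167, 0.1994]
tcp_rot: [-3.067, -0.681, 0.0]
wrist_force: [1.3, 0.0, -3.7]
width: 0.344
grip_force: 60.8
```

Request:
{"method": "step_arm", "body": {"targets": [[[0,0,0.1],[11,-37,0],10],[[0,0,0.12],[0,0,0],10],[[0,0,0.12],[0,0,0],10],[[0,0,0.12],[0,0,0],10],[[0,0,0.12],[0,0,0],10]]}}

```text
time: 9.15
tool_pos: [0.3807, 0.0508, 0.1993]
tcp_rot: [3.134, -0.217, -0.001]
wrist_force: [0.7, -0.3, -4.0]
width: 0.347
grip_force: 61.1
```

Run:
```python
from h import *
import cv2
for n in('top','scene'):
  im=read_camera(n)
  if n=='scene': cv2.imwrite("pics/s2.png",im[150:350,250:570,::-1].repeat(2,0).repeat(2,1))
  for q in('wedge','wedge_tip'): print(n,q,[(np.round(onz(n,d['at'][::-1],.11)[:2],4).tolist(),round(d['score'],2)) for d in tip_of(n,q)])
print(read_state()['width']);go(*st(-.2,-.12),.15,-9.2)
```

```text
top wedge [([0.5448, -0.4127], 0.95), ([0.2646, -0.209], 0.67), ([0.3828, 0.0472], 0.56), ([0.631, -0.3429], 0.54)]
top wedge_tip [([0.5212, 0.0342], 0.71), ([0.279, -0.3824], 0.71), ([0.4694, -0.457], 0.69)]
scene wedge [([0.3788, 0.0526], 0.93), ([0.347, -0.2475], 0.92), ([0.6212, -0.4353], 0.68)]
scene wedge_tip [([0.5157, 0.0332], 0.6), ([0.5535, -0.4778], 0.59)]
0.3422476731687044
t 9.45 pos [0.3813 0.0501 0.1996] yaw -7.57 F [ 0.5 -0.3 -2.7] q6 1.77 | shift [-14.9 -67.1  49.6] turn z 0.0285
```

View pics/s2.png

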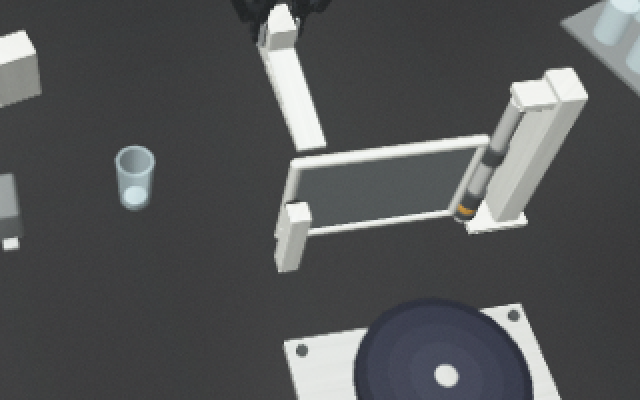

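Request:
{"method": "step_arm", "body": {"targets": [[[0,0,0.028],[-7,-34,0],10],[[0,0,0],[-7,-33,0],10],[[0,0,0],[0,0,35],10],[[0,0,0],[0,0,35],10],[[0,0,0],[0,0,25],10]]}}

```text
time: 9.87
tool_pos: [0.3769, 0.119, 0.1032]
tcp_rot: [3.132, -0.249, -0.001]
wrist_force: [-1.3, -0.6, -4.3]
width: 0.346
grip_force: 61.4
```

Request:
{"method": "step_arm", "body": {"targets": [[[0,0,0],[0,0,9],10],[[0,0,0],[0,0,2],10],[[0,0,0],[0,0,0],10],[[0,0,0],[0,0,0],10]]}}

```text
time: 10.2
tool_pos: [0.3791, 0.1187, 0.0953]
tcp_rot: [-3.13, 0.254, -0.004]
wrist_force: [0.4, 0.7, -3.4]
width: 0.344
grip_force: 61.6
```

```bash
python3 -c "
from h import *
go(*st(-.13,-.12),.0914,-9.2)"
```

```text
t 10.2 pos [0.3791 0.1187 0.0953] yaw -9.29 F [ 0.4  0.7 -3.4] q6 1.97 | shift [66.3  0.6  4.1] turn z -0.0016
```

Request:
{"method": "step_arm", "body": {"targets": [[[0,0,0],[0,0,3],10],[[0,0,0],[0,0,0],10],[[0,0,0],[0,0,0],10]]}}

```text
time: 10.45
tool_pos: [0.3783, 0.1186, 0.0917]
tcp_rot: [-3.131, 0.255, -0.003]
wrist_force: [-0.3, -0.6, -2.9]
width: 0.34
grip_force: 61.6
```

Request:
{"method": "step_arm", "body": {"targets": [[[0,0,0],[0,0,1],10],[[0,0,0],[0,0,0],10],[[0,0,0],[0,0,0],10]]}}

```text
time: 10.7
tool_pos: [0.3783, 0.1186, 0.0915]
tcp_rot: [-3.131, 0.254, -0.001]
wrist_force: [-4.3, -0.9, 8.9]
width: 0.339
grip_force: 63.0
```

Request:
{"method": "step_arm", "body": {"targets": [[[0,0,0],[10,0,-0.5],10],[[0,0,0],[15,0,0],10],[[0,0,0],[15,0,0],10],[[0,0,0],[15,0,0],10],[[0,0,0],[8,0,0],10]]}}

```text
time: 11.12
tool_pos: [0.441, 0.1085, 0.0915]
tcp_rot: [-3.131, 0.254, -0.001]
wrist_force: [-2.1, 1.1, 3.3]
width: 0.345
grip_force: 61.2
```

Request:
{"method": "step_arm", "body": {"targets": [[[0,0,0],[0,0,0],10],[[0,0,0],[3,0,0],10],[[0,0,0],[2,0,0],10],[[0,0,0],[0,0,0],10]]}}

```text
time: 11.45
tool_pos: [0.4434, 0.1083, 0.0914]
tcp_rot: [-3.13, 0.256, 0.006]
wrist_force: [-8.3, 3.0, 13.4]
width: 0.344
grip_force: 62.9
```

Run:
```python
from h import *
import cv2
for n in('scene','top'):
  im=read_camera(n)
  if n=='scene': cv2.imwrite("pics/s3.png",im[150:300,350:550,::-1].repeat(4,0).repeat(4,1))
  for q in('wedge','wedge_tip'): print(n,q,[(np.round(onz(n,d['at'][::-1])[:2],4).tolist(),round(d['score'],2)) for d in tip_of(n,q)])
go(*st(-.1,-.12),.0914,-9.2)
```

```text
scene wedge [([0.4422, 0.1088], 0.93), ([0.255, -0.2332], 0.84), ([0.5648, -0.452], 0.73)]
scene wedge_tip [([0.4842, -0.5041], 0.9), ([0.2652, -0.411], 0.71), ([0.5818, 0.0852], 0.64)]
top wedge [([0.5645, -0.4573], 0.8), ([0.4483, 0.1094], 0.7), ([0.2512, -0.2171], 0.69)]
top wedge_tip [([0.5815, 0.0862], 0.76), ([0.4799, -0.5034], 0.65), ([0.2749, -0.4171], 0.62)]
t 11.75 pos [0.4434 0.1083 0.0914] yaw -9.33 F [-7.   3.7 12.1] q6 1.92 | shift [31.2  0.7 -0.1] turn z -0.0023
```

View pics/s3.png

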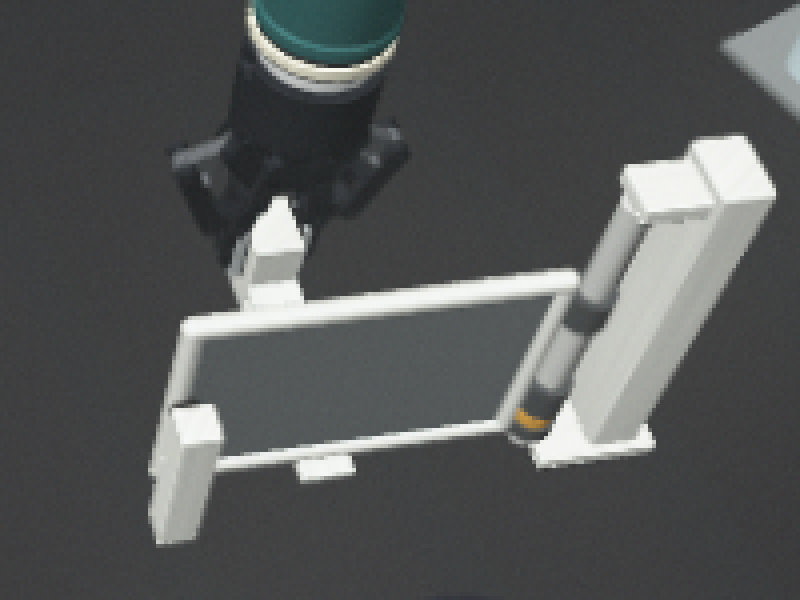

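The thin edge shows beyond the bottom rail at crop (325,468), so it is through. The measured force ratio of 0.6 is bench friction. I'll release and push from behind at low height.

Request:
{"method": "step_arm", "body": {"targets": [[[0,0,0],[0,0,-0.6],10],[[0,0,0],[0,0,0],50],[[0,0,0],[0,0,0],50],[[0,0,0],[0,0,0],50],[[0,0,0],[0,0,-20],50]]}}

```text
time: 12.17
tool_pos: [0.4419, 0.1069, 0.108]
tcp_rot: [3.129, -0.254, -0.01]
wrist_force: [-0.4, -0.5, 1.7]
width: 0.584
grip_force: 0.0
```

Request:
{"method": "step_arm", "body": {"targets": [[[0,0,0],[0,0,-30],50],[[0,0,0],[0,0,-30],50],[[0,0,0],[-25,0,0],0],[[0,0,0],[-27,0,0],0],[[0,0,0],[0,0,0],0]], "grip_force": 30}}

```text
time: 12.58
tool_pos: [0.3895, 0.1158, 0.1703]
tcp_rot: [3.131, -0.254, -0.005]
wrist_force: [-0.3, 0.4, -0.8]
width: 0.168
grip_force: 0.0
```

Run:
```python
from h import *
for n in('scene','top'):
  im=read_camera(n)
  for q in('wedge','wedge_tip'): print(n,q,[(np.round(onz(n,d['at'][::-1])[:2],4).tolist(),round(d['score'],2)) for d in tip_of(n,q)])
print(read_state()['width']);go(*st(-.180,-.12),.088,-9.2)
```

```text
scene wedge [([0.2497, -0.2357], 0.95), ([0.5684, -0.4473], 0.73), ([0.4385, 0.1042], 0.68)]
scene wedge_tip [([0.2666, -0.4155], 0.96), ([0.4822, -0.5011], 0.84), ([0.584, 0.0863], 0.77)]
top wedge [([0.5684, -0.4606], 0.87), ([0.4428, 0.1106], 0.81), ([0.2487, -0.2235], 0.58)]
top wedge_tip [([0.5815, 0.0866], 0.97), ([0.272, -0.4145], 0.96), ([0.4849, -0.5029], 0.74)]
0.00048466759232296914
t 12.88 pos [0.3943 0.1159 0.1711] yaw -9.3 F [0.5 0.5 0.8] q6 1.96 | shift [ 0.9  0.4 83.1] turn z -0.0018
```

Request:
{"method": "step_arm", "body": {"targets": [[[0,0,0],[0,0,30],0],[[0,0,0],[0,0,30],0],[[0,0,0],[0,0,18],0],[[0,0,0],[0,0,5],0],[[0,0,0],[0,0,0],0]]}}

```text
time: 13.3
tool_pos: [0.3925, 0.1155, 0.0863]
tcp_rot: [3.13, -0.255, -0.006]
wrist_force: [0.1, -0.4, 0.4]
width: -0.002
grip_force: 0.0
```

Request:
{"method": "step_arm", "body": {"targets": [[[0,0,0],[5,0,0],0],[[0,0,0],[4,0,0],0],[[0,0,0],[3,0,0],0],[[0,0,0],[0,0,0],0]]}}

```text
time: 13.63
tool_pos: [0.4075, 0.1143, 0.0896]
tcp_rot: [-3.13, 0.255, -0.006]
wrist_force: [-0.2, 0.5, 0.9]
width: 0.002
grip_force: 0.0
```

Request:
{"method": "step_arm", "body": {"targets": [[[0,0,0],[2,0,0],0],[[0,0,0],[2,0,0],0],[[0,0,0],[2,0,0],0],[[0,0,0],[0,0,0],0]]}}

```text
time: 13.97
tool_pos: [0.4116, 0.1131, 0.0882]
tcp_rot: [-3.131, 0.254, -0.001]
wrist_force: [0.1, -0.8, 0.5]
width: -0.001
grip_force: 0.0
```

Request:
{"method": "step_arm", "body": {"targets": [[[0,0,0],[2,0,0],0],[[0,0,0],[2,0,0],0],[[0,0,0],[0,0,0],0]]}}

```text
time: 14.22
tool_pos: [0.4146, 0.1123, 0.0877]
tcp_rot: [3.131, -0.254, -0.002]
wrist_force: [-2.0, 0.0, 0.7]
width: -0.0
grip_force: 0.0
```

Request:
{"method": "step_arm", "body": {"targets": [[[0,0,0],[2,0,0],0],[[0,0,0],[2,0,0],0],[[0,0,0],[0,0,0],0]]}}

```text
time: 14.47
tool_pos: [0.4192, 0.1117, 0.0878]
tcp_rot: [3.131, -0.254, -0.0]
wrist_force: [-2.4, 0.1, -1.5]
width: 0.003
grip_force: 0.0
```

Request:
{"method": "step_arm", "body": {"targets": [[[0,0,0],[2,0,0],0],[[0,0,0],[2,0,0],0],[[0,0,0],[0,0,0],0]]}}

```text
time: 14.72
tool_pos: [0.4236, 0.1111, 0.088]
tcp_rot: [-3.131, 0.254, -0.001]
wrist_force: [-1.8, -0.1, -0.5]
width: -0.003
grip_force: 0.0
```

Request:
{"method": "step_arm", "body": {"targets": [[[0,0,0],[2,0,0],0],[[0,0,0],[2,0,0],0],[[0,0,0],[0,0,0],0]]}}

```text
time: 14.97
tool_pos: [0.4276, 0.1104, 0.0881]
tcp_rot: [-3.131, 0.254, -0.001]
wrist_force: [-1.5, 1.0, 0.3]
width: -0.0
grip_force: 0.0
```

Request:
{"method": "step_arm", "body": {"targets": [[[0,0,0],[2,0,0],0],[[0,0,0],[2,0,0],0],[[0,0,0],[0,0,0],0]]}}

```text
time: 15.22
tool_pos: [0.4315, 0.1098, 0.0881]
tcp_rot: [-3.131, 0.254, -0.001]
wrist_force: [-1.7, 0.4, 0.1]
width: -0.003
grip_force: 0.0
```

Request:
{"method": "step_arm", "body": {"targets": [[[0,0,0],[2,0,0],0],[[0,0,0],[2,0,0],0],[[0,0,0],[0,0,0],0]]}}

```text
time: 15.47
tool_pos: [0.4354, 0.1091, 0.0881]
tcp_rot: [-3.131, 0.254, -0.001]
wrist_force: [-2.4, 0.1, 0.3]
width: -0.0
grip_force: 0.0
```

Request:
{"method": "step_arm", "body": {"targets": [[[0,0,0],[2,0,0],0],[[0,0,0],[2,0,0],0],[[0,0,0],[0,0,0],0]]}}

```text
time: 15.72
tool_pos: [0.4389, 0.1085, 0.0879]
tcp_rot: [3.131, -0.254, -0.0]
wrist_force: [-3.1, -0.2, 0.8]
width: -0.003
grip_force: 0.0
```

Request:
{"method": "step_arm", "body": {"targets": [[[0,0,0],[2,0,0],0],[[0,0,0],[0,0,0],0]]}}

```text
time: 15.88
tool_pos: [0.4394, 0.1081, 0.0875]
tcp_rot: [3.131, -0.255, -0.005]
wrist_force: [-7.3, 1.4, 3.0]
width: 0.001
grip_force: 0.0
```

Request:
{"method": "step_arm", "body": {"targets": [[[0,0,0],[1,0,0],0],[[0,0,0],[0,0,0],0],[[0,0,0],[0,0,0],0]]}}

```text
time: 16.13
tool_pos: [0.4396, 0.108, 0.0872]
tcp_rot: [3.131, -0.255, -0.008]
wrist_force: [-9.3, 2.0, 3.1]
width: 0.001
grip_force: 0.0
```

Request:
{"method": "step_arm", "body": {"targets": [[[0,0,0],[1,0,0],0],[[0,0,0],[0,0,0],0],[[0,0,0],[0,0,0],0]]}}

```text
time: 16.38
tool_pos: [0.4401, 0.1078, 0.087]
tcp_rot: [3.13, -0.255, -0.009]
wrist_force: [-8.6, 2.0, 3.7]
width: -0.001
grip_force: 0.0
```

Request:
{"method": "step_arm", "body": {"targets": [[[0,0,0],[1,0,0],0],[[0,0,0],[1,0,0],0],[[0,0,0],[0,0,0],0],[[0,0,0],[0,0,0],0]]}}

```text
time: 16.72
tool_pos: [0.4411, 0.1074, 0.0867]
tcp_rot: [3.13, -0.255, -0.013]
wrist_force: [-10.4, 1.7, 3.9]
width: -0.0
grip_force: 0.0
```

Request:
{"method": "step_arm", "body": {"targets": [[[0,0,0],[1,0,0],0],[[0,0,0],[0,0,0],0],[[0,0,0],[0,0,0],0]]}}

```text
time: 16.97
tool_pos: [0.4415, 0.1073, 0.0865]
tcp_rot: [3.13, -0.255, -0.015]
wrist_force: [-12.7, 1.7, 6.0]
width: -0.0
grip_force: 0.0
```

Request:
{"method": "step_arm", "body": {"targets": [[[0,0,0],[1,0,0],0],[[0,0,0],[1,0,0],0],[[0,0,0],[0,0,0],0],[[0,0,0],[0,0,0],0]]}}

```text
time: 17.3
tool_pos: [0.4424, 0.107, 0.0862]
tcp_rot: [3.129, -0.255, -0.019]
wrist_force: [-15.9, 3.4, 8.6]
width: -0.001
grip_force: 0.0
```

Request:
{"method": "step_arm", "body": {"targets": [[[0,0,0],[1,0,-0.3],0],[[0,0,0],[1,0,0],0],[[0,0,0],[0,0,0],0],[[0,0,0],[0,0,0],0]]}}

```text
time: 17.63
tool_pos: [0.4433, 0.1067, 0.0862]
tcp_rot: [3.129, -0.255, -0.023]
wrist_force: [-18.5, 3.3, 8.7]
width: 0.001
grip_force: 0.0
```

Request:
{"method": "step_arm", "body": {"targets": [[[0,0,0],[1,0,0],0],[[0,0,0],[1,0,0],0],[[0,0,0],[0,0,0],0],[[0,0,0],[0,0,0],0]]}}

```text
time: 17.97
tool_pos: [0.4443, 0.1063, 0.086]
tcp_rot: [3.129, -0.255, -0.026]
wrist_force: [-22.0, 3.1, 10.2]
width: 0.001
grip_force: 0.0
```

Request:
{"method": "step_arm", "body": {"targets": [[[0,0,0],[-2,0,0],0],[[0,0,0],[-4,0,0],0],[[0,0,0],[-6,0,0],0],[[0,0,0],[-10,0,0],0],[[0,0,0],[-5,0,-20],0]]}}

```text
time: 18.38
tool_pos: [0.4219, 0.1103, 0.1058]
tcp_rot: [3.13, -0.254, -0.009]
wrist_force: [-1.1, -0.1, -0.3]
width: 0.002
grip_force: 0.0
```

Request:
{"method": "step_arm", "body": {"targets": [[[0,0,0],[0,0,-35],0],[[0,0,0],[0,0,-35],0],[[0,0,0],[0,0,-35],0],[[0,0,0],[0,0,0],0]]}}

```text
time: 18.72
tool_pos: [0.4298, 0.1119, 0.2216]
tcp_rot: [-3.127, 0.254, -0.024]
wrist_force: [1.0, -0.1, 0.2]
width: 0.0
grip_force: 0.0
```

Run:
```python
from h import *
for n in('scene','top'):
  im=read_camera(n)
  if n=='scene': cv2.imwrite("pics/s4.png",im[150:300,350:550,::-1].repeat(4,0).repeat(4,1))
  for q in('wedge','wedge_tip','glass','tape','gauge_block'): print(n,q,[(np.round(onz(n,d['at'][::-1])[:2],4).tolist(),round(d['score'],2)) for d in tip_of(n,q)])
go(*st(-.18,-.12),.2)
```

```text
scene wedge [([0.565, -0.45], 0.93), ([0.477, 0.1023], 0.67), ([0.2516, -0.2329], 0.58)]
scene wedge_tip [([0.2737, -0.4113], 0.98), ([0.6039, 0.0856], 0.68), ([0.4789, -0.5043], 0.62)]
scene glass [([0.4455, -0.1304], 0.63)]
scene tape [([0.4438, -0.2776], 0.78)]
scene gauge_block [([0.6645, -0.374], 0.77), ([0.6162, 0.0866], 0.42)]
top wedge [([0.253, -0.2223], 0.93), ([0.4765, 0.0995], 0.72), ([0.5669, -0.4586], 0.68)]
top wedge_tip [([0.4842, -0.5063], 0.95), ([0.2712, -0.4145], 0.93), ([0.6057, 0.0829], 0.86)]
top glass []
top tape [([0.4357, -0.2749], 0.81)]
top gauge_block [([0.671, -0.3794], 0.74)]
t 19.32 pos [0.4246 0.1107 0.2126] yaw -9.29 F [ 0.  -0.3 -0.9] q6 1.93 | shift [-29.9   0.2  12.6] turn z -0.0
```

View pics/s4.png

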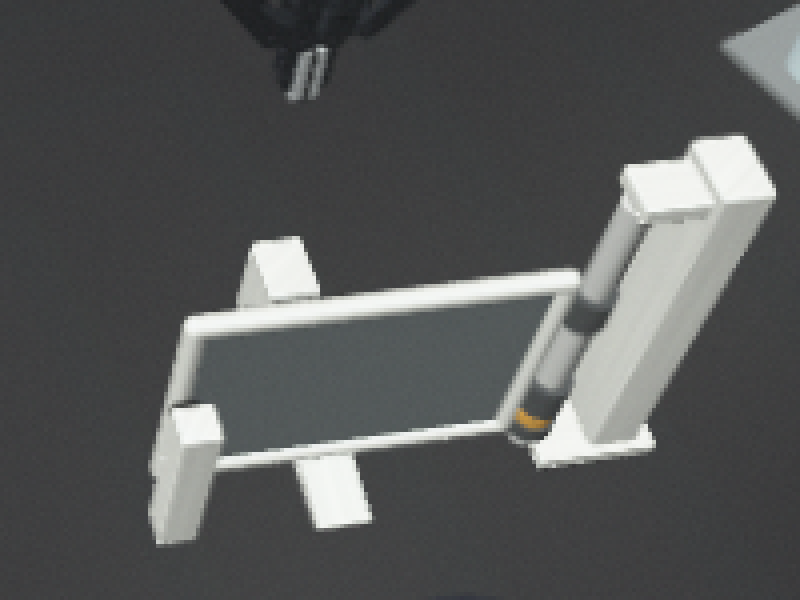

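The tip at crop (340,525) is well through under the rail, and the gate is still on its stop. The last push was about 22 N, which puts the squeeze at 9 to 10 N. The gripper is clear, so I'm handing in.

```bash
python3 -c "
from workcell import *
print(finish_job())"
```

```text
the job is handed in; nothing more can be done
None
```

I handed the job in with the gate on its stop and the middle-sized wedge jammed under the bottom rail: the last push took about 22 N, an estimated 9–10 N squeeze, and the bystanders stayed in place; no verdict came back.

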